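Reset the hoist breakers in order

ROBOT

A 6-joint arm with a two-finger parallel gripper is mounted at the origin on the work surface. World frame = base frame: x ahead of the robot, y to its left, z up, the work surface at z = 0. Lengths are in m, angles in rad, forces in N, time in s.
With the tool pointing down it reaches from about 0.3 to 0.775 m from the base axis. Payload 14.6 kg.
Tool frame: the origin (TCP) lies midway between the tips of the shut fingers; the grasp point (between the pads) lies 19 mm behind it (tcp_to_grasp is the distance from the TCP to the grasp point, in m); z points along the fingers, y is the line along which they close (so a half turn about z gives the same grasp; the last joint's range is limited). The gripper opens to 94 mm and grips with 3 to 60 N. Pads are 16 mm wide; open, the fingers measure 119 mm over their backs; the gripper's body (75 mm by 177 mm) begins 78 mm behind the grasp point.
Start: joints at [-1.179, 0.3, 1.521, -0, 1.321, -0.067], TCP at [0.244, -0.493, 0.205] pointing down, gripper open.
Joint ranges: [-3.03, 3.03], [-0.79, 2.21], [0.23, 2.52], [-1.04, 4.18], [0, 3.07], [-2.55, 2.55]. Speed limits (rad/s): [2.22, 2.22, 2.57, 3.14, 3.14, 3.14].

INTERFACE

Orientations are given as [roll, pitch, yaw] about the fixed x, y, z axes, in that order (R = Rz(yaw) Ry(pitch) Rx(roll)).
In Python, from station import * gives the robot as it stands.
- The arm moves only by the tool send_rows, never from a script. Its argument "motion" is a list of rows, each a list of 3 entries, a list of its own where there are three numbers: the shift along the tool's x, y, z in units of 0.03 m (1.0 is 0.03 m), then the turn, a rotation vector about the tool's x, y, z in units of 0.12 rad (1.0 is 0.12 rad), then the opening, from -1 (shut) to 1 (fully open). In form: [[[x, y, z], [rx, ry, rz], grip], ...]. A call has 1 to 12 rows; each row shifts and turns the commanded pose from where the row before left it, along the tool's axes as they then stand; what a row does not reach is not made up. A row lasts 1/10 s, in which the tool goes at most 50 mm and 8.59 degrees, less where a joint would pass 70% of its speed; a pose out of reach is approached as far as the arm can. A call with a number of a shift or a turn outside -1 to 1 is refused whole. A call with a gripper value outside its range is refused whole. The fingers move at their own pace and stop on an object; "squeeze" is the grip in N (left out, the last holds). Time passes only in rows, so rows that do not move let the fingers close. It gives the time, the measured TCP pose, the force, the opening and the grip force at its end, in the units of the state.
- get_obs(): the state, without advancing time (a new reading comes with each control period).
- camera(name): name is "side" or "top"; returns a dict with "pixels" (384x512x3 uint8, red, green, blue), "depth" (384x512 float32, m along the optical axis (not along the pixel's ray), 0 where there is no reading), "fx", "fy", "cx", "cy" (pixels), "dist" ([k1, k2, p1, p2, k3] as OpenCV has them; the pictures are not rectified), "rvec" (rotation vector, rad) and "tvec" (3), from world to camera coordinates, as OpenCV has them. Camera axes: x right, y down, z forward; pixel columns grow to the right and rows downward; lengths in m; the calibration is good to about 2 mm. A picture is of the moment at which its call begins.
- hand_in(): hands the job in; it is judged then, once.
The state is a dict: "time_s": time; "qpos": joint angles; "joint_vel": joint speeds; "tau": joint torques, N m; "ee_pos": TCP position; "eef_rot": TCP orientation; "force": force on the tool from outside, world axes, zero at the start; "moment": the same for the moment, N m; "grip_width": finger opening in m; "grip_force": force on a finger pad.
Only numpy, scipy, OpenCV 4.12 (cv2) and the standard library are available. Lean on these libraries where they do the work, as an engineer would, in place of code of your own. Each camera call takes 0.05 s, during which the arm holds its last target. There are 200 camera calls.

TASK

Reset three tripped breakers of the hoist: with the fingertips press the yellow plunger, then the green, then the blue, each lightly and straight down until it is in and stays in. Leave the red plunger sticking out. Do not press hard or lift, shift or tip any breaker, and leave the wipes tub, the spray can and the screwdriver where they are.

Things in the scene. Friction and masses are not known exactly. Their poses are not given: they have to be found in the camera images.
- carrier: Aluminium socket rail fixed to the bench, 76 mm (its x) by 286 mm (its y) and 22 mm high; origin at the centre of its underside, z up. It has a row of four bays along its y, 66 mm apart (centres at y = -99, -33, 33, 99 mm), whose floors are 8 mm above the bench. Each bay holds one plug-in breaker; which breaker stands in which bay varies.
- breaker_yellow: Loose plug-in breaker with the yellow plunger: black block 44 x 44 mm, 50 mm high, about 0.2 kg, standing in a bay of the rail with 1.5 mm play on each side; origin at the centre of its underside, z up. On top, in the middle, a steel collar (37 mm across, 3 mm high, to 53 mm above the origin) surrounds the plunger.
- plunger_yellow (a joint): How far the yellow plunger's stem is pushed in, m: 0 out (tripped), 0.009 fully in against a stop; 0.006 or more counts as in. Starts 0 to 0.001. Moves straight down against about 3 N of friction, stays where left. Its springy cap gives 2 mm first: going 10 to 12 mm down with the fingertip drives it in; farther, force rises 1.5 N per mm to about 10 N, then sharply.
- plunger_yellow_top (a point): Centre of the top face of the yellow plunger's cap, a flat round yellow button 28 mm across. Untouched and fully out it is 71 mm above the breaker's origin (79 mm above the bench, 18 mm above the collar); fully in and let go, 62 mm (9 mm above the collar). The cap sits on the stem with 7 mm of springy give (1.5 N per mm) and springs back when let go.
- breaker_green: Loose plug-in breaker with the green plunger: black block 44 x 44 mm, 50 mm high, about 0.2 kg, standing in a bay of the rail with 1.5 mm play on each side; origin at the centre of its underside, z up. On top, in the middle, a steel collar (37 mm across, 3 mm high, to 53 mm above the origin) surrounds the plunger.
- plunger_green (a joint): How far the green plunger's stem is pushed in, m: 0 out (tripped), 0.009 fully in against a stop; 0.006 or more counts as in. Starts 0 to 0.001. Moves straight down against about 3 N of friction, stays where left. Its springy cap gives 2 mm first: going 10 to 12 mm down with the fingertip drives it in; farther, force rises 1.5 N per mm to about 10 N, then sharply.
- plunger_green_top (a point): Centre of the top face of the green plunger's cap, a flat round green button 28 mm across. Untouched and fully out it is 71 mm above the breaker's origin (79 mm above the bench, 18 mm above the collar); fully in and let go, 62 mm (9 mm above the collar). The cap sits on the stem with 7 mm of springy give (1.5 N per mm) and springs back when let go.
- breaker_blue: Loose plug-in breaker with the blue plunger: black block 44 x 44 mm, 50 mm high, about 0.2 kg, standing in a bay of the rail with 1.5 mm play on each side; origin at the centre of its underside, z up. On top, in the middle, a steel collar (37 mm across, 3 mm high, to 53 mm above the origin) surrounds the plunger.
- plunger_blue (a joint): How far the blue plunger's stem is pushed in, m: 0 out (tripped), 0.009 fully in against a stop; 0.006 or more counts as in. Starts 0 to 0.001. Moves straight down against about 3 N of friction, stays where left. Its springy cap gives 2 mm first: going 10 to 12 mm down with the fingertip drives it in; farther, force rises 1.5 N per mm to about 10 N, then sharply.
- plunger_blue_top (a point): Centre of the top face of the blue plunger's cap, a flat round blue button 28 mm across. Untouched and fully out it is 71 mm above the breaker's origin (79 mm above the bench, 18 mm above the collar); fully in and let go, 62 mm (9 mm above the collar). The cap sits on the stem with 7 mm of springy give (1.5 N per mm) and springs back when let go.
- breaker_red: Loose plug-in breaker with the red plunger: black block 44 x 44 mm, 50 mm high, about 0.2 kg, standing in a bay of the rail with 1.5 mm play on each side; origin at the centre of its underside, z up. On top, in the middle, a steel collar (37 mm across, 3 mm high, to 53 mm above the origin) surrounds the plunger.
- plunger_red (a joint): How far the red plunger's stem is pushed in, m: 0 out (tripped), 0.009 fully in against a stop; 0.006 or more counts as in. Starts 0 to 0.001. Moves straight down against about 3 N of friction, stays where left. Its springy cap gives 2 mm first: going 10 to 12 mm down with the fingertip drives it in; farther, force rises 1.5 N per mm to about 10 N, then sharply.
- plunger_red_top (a point): Centre of the top face of the red plunger's cap, a flat round red button 28 mm across. Untouched and fully out it is 71 mm above the breaker's origin (79 mm above the bench, 18 mm above the collar); fully in and let go, 62 mm (9 mm above the collar). The cap sits on the stem with 7 mm of springy give (1.5 N per mm) and springs back when let go.
- tub: Bystander: loose yellow wipes tub with a blue lid, 76 mm across, 170 mm high, standing on the bench to the robot's right of the rail; origin at the centre of its underside.
- can: Bystander: loose white and silver spray can, 54 mm across, 150 mm high, standing on the bench to the robot's left of the rail; origin at the centre of its underside.
- screwdriver: Bystander: loose screwdriver with an orange handle, under 40 mm high, lying on the bench beyond the rail, roughly along y; its x axis runs from handle to tip.

How it is judged:
By the outcome, as a careful person would: the job done as asked, in the order asked, and still so for the second after the job is handed in, with the robot touching nothing.
It also fails if it takes over 42 s, if anything falls off the work surface, if the arm or the gripper's body presses on something with over 40 N, if the wrist force passes 120 N, or if a joint passes its speed limit or range.

## Working session

There is one attempt and no reset: what is moved stays moved. The work goes in short steps, Python scripts to look and compute and a tool call to move; the robot and the scene stay as the last step left them, time stands still between calls to the robot, and variables do not carry over. Pictures are saved under pics/ and viewed, at most 10 in all, crops included, and the job is handed in when it is done.

Besides the shell and the picture viewer there is one more tool, called as name([rows], argument=value, ...), one row to a line, values as JSON. send_rows: Moves the arm, as the interface text tells. Its arguments: {"type":"object","properties":{"motion":{"type":"array"},"squeeze":{"type":"number"}},"required":["motion"]}

```bash
mkdir -p pics
cat > h.py <<'E'
from station import *
import numpy as np, cv2
from scipy.spatial.transform import Rotation as R
def cloud(c):
    h,w=c["depth"].shape
    K=np.array([[c["fx"],0,c["cx"]],[0,c["fy"],c["cy"]],[0,0,1.]])
    uv=np.stack(np.meshgrid(np.arange(w),np.arange(h)),-1).reshape(-1,1,2).astype(float)
    n=cv2.undistortPoints(uv,K,np.array(c["dist"],float)).reshape(h,w,2)
    d=c["depth"]; P=np.dstack([n*d[...,None],d])
    Rm=cv2.Rodrigues(np.array(c["rvec"],float))[0]
    return (P-np.array(c["tvec"]).reshape(3))@Rm
E
python3 - <<'E'
from h import *
o=get_obs();print({k:np.round(v,3) for k,v in o.items()})
ims=[]
for n in("top","side"):
    c=camera(n);np.save(n+".npy",c,allow_pickle=True);p=c["pixels"];cv2.imwrite(f"pics/{n}.png",p[...,::-1])
    P=cloud(c);hsv=cv2.cvtColor(p,cv2.COLOR_RGB2HSV)
    for col,(a,b) in dict(yellow=(20,35),green=(40,85),blue=(95,130),red=(0,8)).items():
        m=((hsv[...,0]>=a)&(hsv[...,0]<=b)&(hsv[...,1]>110)&(hsv[...,2]>50)&(c["depth"]>0)).astype(np.uint8)
        k,l,s,ce=cv2.connectedComponentsWithStats(m)
        for i in range(1,k):
            if s[i,4]>60:
                q=P[l==i]; t=q[q[:,2]>np.percentile(q[:,2],90)-.004]
                print(n,col,s[i],ce[i].round(),np.median(t,0).round(4),((t.min(0)+t.max(0))/2).round(4),np.ptp(t,axis=0).round(3))
E
```

```text
{'time_s': np.float64(0.0), 'qpos': array([-1.179,  0.3  ,  1.522,  0.   ,  1.321, -0.067]), 'joint_vel': array([ 0.   , -0.001,  0.001,  0.002, -0.   ,  0.001]), 'tau': array([-2.0000e-03, -5.3181e+01, -3.5274e+01,  7.1000e-02,  2.4000e-02,
       -0.0000e+00]), 'ee_pos': array([ 0.243, -0.493,  0.205]), 'eef_rot': array([-3.14 , -0.   ,  0.459]), 'force': array([ 0.334, -0.191,  0.087]), 'moment': array([ 0.038, -0.016,  0.018]), 'grip_force': np.float64(0.0), 'grip_width': np.float64(0.094)}
top yellow [365 222  28  23 329] [375. 234.] [ 0.4608 -0.4296  0.1459] [ 0.4647 -0.4426  0.1476] [0.068 0.047 0.012]
top blue [381 222  20  21 327] [390. 232.] [ 0.4652 -0.4555  0.1707] [ 0.4652 -0.4556  0.1739] [0.063 0.062 0.01 ]
top red [  82  102   56   44 1433] [108. 124.] [0.8492 0.517  0.0483] [0.847  0.5198 0.0509] [0.154 0.201 0.016]
top red [ 364  105   90   54 4405] [408. 132.] [ 0.8118 -0.5497  0.1207] [ 0.8153 -0.5485  0.1342] [0.189 0.308 0.031]
side yellow [231 214  10  11  77] [235. 219.] [ 0.559  -0.1132  0.0777] [ 0.5589 -0.1128  0.0778] [0.023 0.027 0.005]
side yellow [ 185 
[... 673 characters left out ...]
ide blue [213 100  31  17 445] [228. 107.] [ 0.606   1.3921 -0.1809] [ 0.6093  1.3889 -0.1778] [0.179 0.038 0.018]
side blue [134 102  32  16 437] [150. 109.] [ 0.1432  1.3911 -0.1806] [ 0.1511  1.3945 -0.1794] [0.174 0.037 0.015]
side blue [186 272  31  27 634] [201. 284.] [ 0.4676 -0.4604  0.1698] [ 0.4676 -0.4587  0.1705] [0.062 0.065 0.006]
side red [ 275  117   45   33 1022] [296. 133.] [0.8496 0.4957 0.0477] [0.8489 0.5177 0.0478] [0.155 0.208 0.01 ]
side red [225 202   9  10  81] [229. 206.] [ 0.545  -0.0507  0.0777] [ 0.5451 -0.0502  0.0777] [0.024 0.03  0.006]
side red [  316   269   140   115 10034] [379. 330.] [ 0.8142 -0.5706  0.1194] [ 0.8199 -0.5429  0.1343] [0.189 0.292 0.035]
```

View pics/top.png

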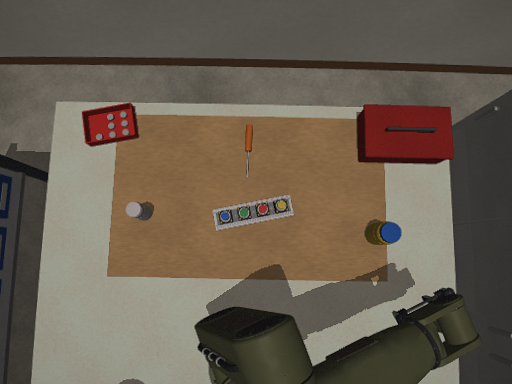

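View pics/side.png

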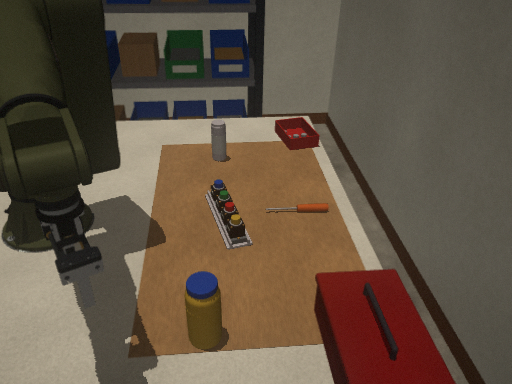

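The top view shows, from left to right, blue (225,215), green (244,212), red (263,209) and yellow (282,205). The side view shows the same order going away to near, with blue at (219,184) and yellow at (235,219). Next I'll measure the caps in both views.

Run:
```python
from h import *
px=dict(top=dict(blue=(225,215),green=(244,212),red=(263,209),yellow=(282,205)),side=dict(blue=(219,184),green=(224,195),red=(229,206),yellow=(235,219)))
ax=[]
for n in px:
    c=np.load(n+".npy",allow_pickle=True).item();P=cloud(c);p=c["pixels"];hsv=cv2.cvtColor(p,cv2.COLOR_RGB2HSV)
    C=[]
    for k,(u,v) in px[n].items():
        m=np.zeros(p.shape[:2],bool);m[v-9:v+10,u-9:u+10]=1
        m&=(hsv[...,1]>90)&(P[...,2]>.07)&(P[...,2]<.09)
        q=P[m];z=np.median(q[:,2])
        hull=q[abs(q[:,2]-z)<.005];(ce,r)=cv2.minEnclosingCircle(hull[:,:2].astype(np.float32)*1000)
        print(n,k,len(q),q.mean(0).round(4),np.array(ce).round(1),round(r,1),z.round(4));C.append(q.mean(0)[:2])
    C=np.array(C);t=np.array([1.5,.5,-.5,-1.5])*.066   # rail y
    ctr=C.mean(0);d=(t[:,None]*(C-ctr)).sum(0);yaw=np.arctan2(-d[0],d[1])
    f=ctr+t[:,None]*np.array([-np.sin(yaw),np.cos(yaw)])
    print("ctr",ctr.round(4),"yaw",yaw.round(4),"scale",np.hypot(*d)/(t**2).sum(),"\n",f.round(4),"\nres",(C-f).round(4).tolist())
cs=[cv2.resize(np.load(n+".npy",allow_pickle=True).item()["pixels"][170:250,200:300],(400,320),interpolation=0) for n in px]
cv2.imwrite("pics/crop.png",np.hstack(cs)[...,::-1])
```

```text
top blue 47 [0.5141 0.0806 0.0772] [515.   80.4] 12.8 0.0774
top green 44 [0.5285 0.0161 0.0779] [528.5  16.1] 12.5 0.0774
top red 47 [ 0.5435 -0.0485  0.0778] [544.5 -47.5] 13.6 0.0779
top yellow 47 [ 0.5577 -0.1133  0.0763] [ 558.2 -113.2] 13.3 0.0765
ctr [ 0.536  -0.0163] yaw 0.2219 scale 1.003453043886557 
 [[ 0.5142  0.0803]
 [ 0.5287  0.0159]
 [ 0.5432 -0.0485]
 [ 0.5578 -0.1128]] 
res [[-0.0, 0.0003], [-0.0002, 0.0002], [0.0003, -0.0], [-0.0, -0.0004]]
side blue 67 [0.5228 0.0508 0.0773] [526.1  49.3] 43.8 0.0776
side green 74 [ 0.5357 -0.006   0.0768] [542.1 -10.6] 42.6 0.0771
side red 68 [ 0.5474 -0.06    0.0766] [550.8 -72.3] 39.5 0.0772
side yellow 59 [ 0.5589 -0.1156  0.0765] [ 559.9 -113.2] 14.1 0.077
ctr [ 0.5412 -0.0327] yaw 0.2136 scale 0.8574949641448598 
 [[ 5.202e-01  6.410e-02]
 [ 5.342e-01 -4.000e-04]
 [ 5.482e-01 -6.490e-02]
 [ 5.622e-01 -1.294e-01]] 
res [[0.0026, -0.0133], [0.0015, -0.0056], [-0.0008, 0.005], [-0.0033, 0.0139]]
```

View pics/crop.png

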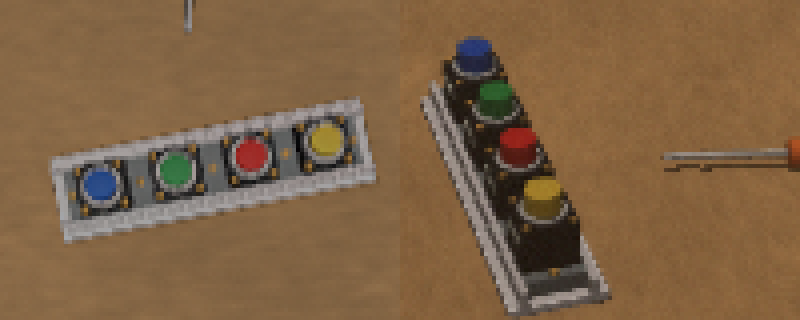

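send_rows([
  [[0.5, -0.22, 0], [0, 0, 0], -1],
  [[0.94, -0.42, 0], [0, 0, 0], -1],
  [[0.94, -0.42, 0], [0, 0, 0], -1],
  [[0.94, -0.42, 0], [0, 0, 0], -1],
  [[0.94, -0.42, 0], [0, 0, 0], -1],
  [[0.94, -0.42, 0], [0, 0, 0], -1],
  [[0.94, -0.42, 0], [0, 0, 0], -1],
  [[0.94, -0.42, 0], [0, 0, 0], -1],
  [[0.94, -0.42, 0], [0, 0, 0], -1],
  [[0.94, -0.42, 0], [0, 0, 0], -1],
  [[0.94, -0.42, 0], [0, 0, 0], -1],
  [[0.94, -0.42, 0], [0, 0, 0], -1],
], squeeze=10)

```text
time_s: 1.3
ee_pos: [0.4715, -0.2168, 0.2054]
eef_rot: [-3.141, 0.0, 0.459]
force: [-0.1, -1.1, -0.5]
grip_width: 0.0022
grip_force: 0.0
```

```bash
cat >> h.py <<'E'
T=dict(yellow=(.5583,-.113),green=(.5287,.016),blue=(.5142,.0804))
def go(k,z):
    o=get_obs();r=R.from_euler("xyz",o["eef_rot"]);p=np.array(o["ee_pos"])
    print(round(float(o["time_s"]),2),p.round(4),np.round(o["eef_rot"],4),np.round(o["force"],2),round(float(o["grip_width"]),4),"q",np.round(o["qpos"],2))
    print(k,"shift",(r.inv().apply(np.array([*T[k],z])-p)/.03).round(3),"turn",((R.from_euler("xyz",[np.pi,0,o["eef_rot"][2]]).inv()*r).inv().as_rotvec()/.12).round(3))
E
python3 -c "from h import *;go('yellow',.1)"
```

```text
1.3 [ 0.4715 -0.2168  0.2054] [-3.1413e+00  1.0000e-04  4.5920e-01] [-0.15 -1.14 -0.45] 0.0022 q [-0.5   0.23  1.61  0.    1.3   0.61]
yellow shift [ 4.128 -1.819  3.513] turn [-0.002  0.001 -0.   ]
```

send_rows([
  [[0.9, -0.4, 0.3], [0, 0, 0], -1],
  [[0.9, -0.4, 0.5], [0, 0, 0], -1],
  [[0.9, -0.4, 0.7], [0, 0, 0], -1],
  [[0.9, -0.4, 0.8], [0, 0, 0], -1],
  [[0.5, -0.2, 0.8], [0, 0, 0], -1],
  [[0, 0, 0.3], [0, 0, 0], -1],
  [[0, 0, 0], [0, 0, 0], -1],
  [[0, 0, 0], [0, 0, 0], -1],
  [[0, 0, 0], [0, 0, 0], -1],
])

```text
time_s: 2.2
ee_pos: [0.5574, -0.1167, 0.1049]
eef_rot: [3.14, -0.001, 0.458]
force: [0.2, -0.6, -0.4]
grip_width: 0.0005
grip_force: 0.0
```

Run:
```python
from h import *
go('yellow',.079)
cs=[]
for n in("top","side"):
    cs.append(cv2.resize(camera(n)["pixels"][150:250,190:300],(396,360),interpolation=cv2.INTER_CUBIC))
cv2.imwrite("pics/c2.png",np.hstack(cs)[...,::-1])
```

```text
2.2 [ 0.5574 -0.1167  0.1049] [ 3.1403e+00 -1.5000e-03  4.5780e-01] [ 0.18 -0.58 -0.43] 0.0005 q [-0.27  0.44  1.57 -0.    1.12  0.84]
yellow shift [ 0.082 -0.099  0.862] turn [ 0.011 -0.012 -0.   ]
```

View pics/c2.png

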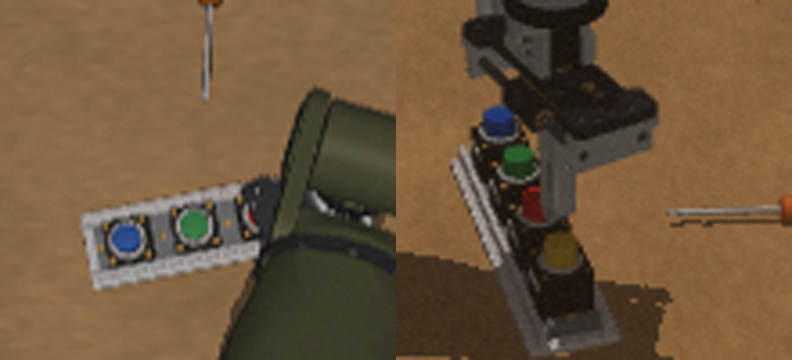

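The fingertips hang over the yellow cap, about 25 mm above it in the side crop at (560,210). I'll correct x and y, then descend.

send_rows([
  [[0.08, -0.1, 0.2], [0.01, -0.01, 0], -1],
  [[0, 0, 0.3], [0, 0, 0], -1],
  [[0, 0, 0.2], [0, 0, 0], -1],
  [[0, 0, 0.03], [0, 0, 0], -1],
  [[0, 0, 0], [0, 0, 0], -1],
  [[0, 0, 0], [0, 0, 0], -1],
])

```text
time_s: 2.9
ee_pos: [0.5581, -0.1123, 0.0817]
eef_rot: [-3.141, 0.001, 0.459]
force: [0.4, -0.4, 0.2]
grip_width: 0.0006
grip_force: 0.0
```

```bash
python3 -c "from h import *;go('yellow',.0675)"
```

```text
2.9 [ 0.5581 -0.1123  0.0817] [-3.1405e+00  1.0000e-03  4.5880e-01] [ 0.39 -0.36  0.25] 0.0006 q [-0.26  0.47  1.59  0.    1.08  0.85]
yellow shift [-0.005  0.024  0.473] turn [-0.009  0.008 -0.   ]
```

send_rows([
  [[0, 0, 0.06], [0, 0, 0], -1],
  [[0, 0, 0.06], [0, 0, 0], -1],
  [[0, 0, 0.06], [0, 0, 0], -1],
  [[0, 0, 0], [0, 0, 0], -1],
])

```text
time_s: 3.3
ee_pos: [0.5581, -0.1123, 0.0761]
eef_rot: [-3.141, 0.001, 0.459]
force: [-0.7, -1.2, 1.9]
grip_width: 0.0006
grip_force: 1.2
```

send_rows([
  [[0, 0, 0.06], [0, 0, 0], -1],
  [[0, 0, 0.06], [0, 0, 0], -1],
  [[0, 0, 0.06], [0, 0, 0], -1],
  [[0, 0, 0], [0, 0, 0], -1],
])

```text
time_s: 3.7
ee_pos: [0.5581, -0.1123, 0.0705]
eef_rot: [-3.14, 0.001, 0.459]
force: [1.0, -0.1, 2.4]
grip_width: 0.0006
grip_force: 1.2
```

send_rows([
  [[0, 0, 0.06], [0, 0, 0], -1],
  [[0, 0, 0.05], [0, 0, 0], -1],
  [[0, 0, 0], [0, 0, 0], -1],
  [[0, 0, 0], [0, 0, 0], -1],
])

```text
time_s: 4.1
ee_pos: [0.5581, -0.1123, 0.0676]
eef_rot: [-3.141, 0.001, 0.459]
force: [0.9, -0.3, 4.1]
grip_width: -0.0
grip_force: 2.0
```

send_rows([
  [[0, 0, -0.1], [0, 0, 0], -1],
  [[0, 0, -0.4], [0, 0, 0], -1],
  [[0, 0, -0.8], [0, 0, 0], -1],
  [[0.1, -0.4, -0.2], [0, 0, 0], -1],
  [[0.2, -0.8, 0], [0, 0, 0], -1],
  [[0.2, -0.9, 0], [0, 0, 0], -1],
  [[0.2, -0.9, 0], [0, 0, 0], -1],
  [[0.2, -0.8, 0], [0, 0, 0], -1],
  [[0.1, -0.45, 0], [0, 0, 0], -1],
  [[0, 0, 0], [0, 0, 0], -1],
  [[0, 0, 0], [0, 0, 0], -1],
  [[0, 0, 0], [0, 0, 0], -1],
])

```text
time_s: 5.3
ee_pos: [0.5286, 0.0145, 0.1125]
eef_rot: [-3.14, 0.001, 0.458]
force: [-0.1, -1.1, -0.6]
grip_width: 0.0006
grip_force: 0.0
```

```bash
cat >> h.py <<'E'
def look(name,tops):
    # save crops; print cap-top heights/centres from side view
    cs=[camera(n)["pixels"] for n in("top","side")]
    cv2.imwrite(name,np.hstack([cv2.resize(c[150:250,190:300],(396,360),interpolation=cv2.INTER_CUBIC) for c in cs])[...,::-1])
E
python3 - <<'E'
from h import *
go('green',.081)
look("pics/c3.png",0)
E
```

```text
5.3 [0.5286 0.0145 0.1125] [-3.1405e+00  1.2000e-03  4.5800e-01] [-0.07 -1.05 -0.55] 0.0006 q [-0.04  0.35  1.68  0.    1.11  1.07]
green shift [ 0.024 -0.042  1.05 ] turn [-0.009  0.01  -0.   ]
```

View pics/c3.png

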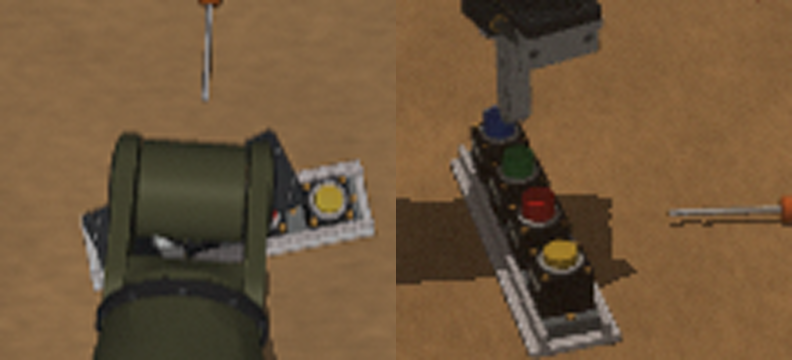

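The yellow cap at (562,255) in the side crop now sits low over its collar, while red still sticks out. The tips hang above green.

send_rows([
  [[0.02, -0.04, 0.3], [0, 0, 0], -1],
  [[0, 0, 0.4], [0, 0, 0], -1],
  [[0, 0, 0.3], [0, 0, 0], -1],
  [[0, 0, 0.05], [0, 0, 0], -1],
  [[0, 0, 0], [0, 0, 0], -1],
  [[0, 0, 0], [0, 0, 0], -1],
])

```text
time_s: 6.0
ee_pos: [0.5286, 0.0167, 0.0813]
eef_rot: [-3.141, 0.001, 0.459]
force: [-0.2, 0.3, -0.2]
grip_width: 0.0003
grip_force: 0.0
```

```bash
python3 -c "from h import *;go('green',.0673)"
```

```text
6.0 [0.5286 0.0167 0.0813] [-3.1406e+00  9.0000e-04  4.5890e-01] [-0.24  0.26 -0.22] 0.0003 q [-0.04  0.39  1.71  0.    1.04  1.07]
green shift [-0.007  0.022  0.466] turn [-0.008  0.007 -0.   ]
```

send_rows([
  [[0, 0, 0.06], [0, 0, 0], -1],
  [[0, 0, 0.06], [0, 0, 0], -1],
  [[0, 0, 0.06], [0, 0, 0], -1],
  [[0, 0, 0.06], [0, 0, 0], -1],
  [[0, 0, 0.06], [0, 0, 0], -1],
  [[0, 0, 0], [0, 0, 0], -1],
])

```text
time_s: 6.6
ee_pos: [0.5285, 0.0167, 0.072]
eef_rot: [-3.14, 0.001, 0.459]
force: [1.2, -1.2, 2.3]
grip_width: 0.0005
grip_force: 1.2
```

send_rows([
  [[0, 0, 0.06], [0, 0, 0], -1],
  [[0, 0, 0.06], [0, 0, 0], -1],
  [[0, 0, 0.04], [0, 0, 0], -1],
  [[0, 0, 0], [0, 0, 0], -1],
  [[0, 0, 0], [0, 0, 0], -1],
])

```text
time_s: 7.1
ee_pos: [0.5286, 0.0167, 0.0674]
eef_rot: [-3.141, 0.001, 0.459]
force: [1.3, 0.3, 4.7]
grip_width: 0.0003
grip_force: 2.1
```

send_rows([
  [[0, 0, -0.1], [0, 0, 0], -1],
  [[0, 0, -0.4], [0, 0, 0], -1],
  [[0, 0, -0.6], [0, 0, 0], -1],
  [[0.1, -0.4, -0.2], [0, 0, 0], -1],
  [[0.2, -0.7, 0], [0, 0, 0], -1],
  [[0.2, -0.7, 0], [0, 0, 0], -1],
  [[0.01, -0.32, 0.2], [0, 0, 0], -1],
  [[0, 0, 0.3], [0, 0, 0], -1],
  [[0, 0, 0], [0, 0, 0], -1],
  [[0, 0, 0], [0, 0, 0], -1],
  [[0, 0, 0], [0, 0, 0], -1],
])

```text
time_s: 8.2
ee_pos: [0.5142, 0.0799, 0.0914]
eef_rot: [-3.14, 0.001, 0.458]
force: [0.4, 0.5, -0.5]
grip_width: 0.0004
grip_force: 0.0
```

```bash
python3 -c "from h import *;go('blue',.081)"
```

```text
8.2 [0.5142 0.0799 0.0914] [-3.1404e+00  1.2000e-03  4.5790e-01] [ 0.37  0.46 -0.54] 0.0004 q [0.08 0.36 1.72 0.   1.06 1.2 ]
blue shift [ 0.008 -0.015  0.345] turn [-0.01  0.01 -0.  ]
```

send_rows([
  [[0, 0, 0.2], [0, 0, 0], -1],
  [[0, 0, 0.15], [0, 0, 0], -1],
  [[0, 0, 0.06], [0, 0, 0], -1],
  [[0, 0, 0.06], [0, 0, 0], -1],
  [[0, 0, 0.06], [0, 0, 0], -1],
  [[0, 0, 0.06], [0, 0, 0], -1],
  [[0, 0, 0.06], [0, 0, 0], -1],
  [[0, 0, 0], [0, 0, 0], -1],
])

```text
time_s: 9.0
ee_pos: [0.5139, 0.0804, 0.0717]
eef_rot: [-3.14, 0.001, 0.459]
force: [-1.7, -0.7, 2.5]
grip_width: 0.0007
grip_force: 1.2
```

send_rows([
  [[0, 0, 0.06], [0, 0, 0], -1],
  [[0, 0, 0.05], [0, 0, 0], -1],
  [[0, 0, 0.04], [0, 0, 0], -1],
  [[0, 0, 0], [0, 0, 0], -1],
  [[0, 0, 0], [0, 0, 0], -1],
])

```text
time_s: 9.5
ee_pos: [0.514, 0.0805, 0.0674]
eef_rot: [-3.14, 0.001, 0.459]
force: [-1.1, -2.9, 5.1]
grip_width: 0.0005
grip_force: 2.1
```

send_rows([
  [[0, 0, -0.1], [0, 0, 0], -1],
  [[0, 0, -0.4], [0, 0, 0], -1],
  [[0, 0, -0.9], [0, 0, 0], -1],
  [[0, 0, -0.9], [0, 0, 0], -1],
  [[-0.4, -0.2, -0.9], [0, 0, 0], -1],
  [[-0.8, -0.4, -0.6], [0, 0, 0], -1],
  [[-0.8, -0.4, -0.2], [0, 0, 0], -1],
  [[-0.8, -0.4, 0], [0, 0, 0], -1],
  [[-0.8, -0.4, 0], [0, 0, 0], -1],
  [[-0.4, -0.2, 0], [0, 0, 0], -1],
  [[0, 0, 0], [0, 0, 0], -1],
  [[0, 0, 0], [0, 0, 0], -1],
])

```text
time_s: 10.7
ee_pos: [0.3806, 0.0812, 0.1883]
eef_rot: [-3.141, -0.0, 0.459]
force: [0.4, 0.4, 0.4]
grip_width: 0.0007
grip_force: 0.0
```

Run:
```python
from h import *
look("pics/c4.png",0)
c=camera("side");P=cloud(c);hsv=cv2.cvtColor(c["pixels"],cv2.COLOR_RGB2HSV)
for k,(x,y) in dict(T,red=(.5435,-.0485)).items():
    m=(np.hypot(P[...,0]-x,P[...,1]-y)<.011)&(P[...,2]>.05)&(P[...,2]<.09)
    print(k,m.sum(),np.median(P[m][:,2]).round(4))
```

```text
yellow 32 0.069
green 26 0.0691
blue 24 0.0693
red 33 0.0781
```

View pics/c4.png

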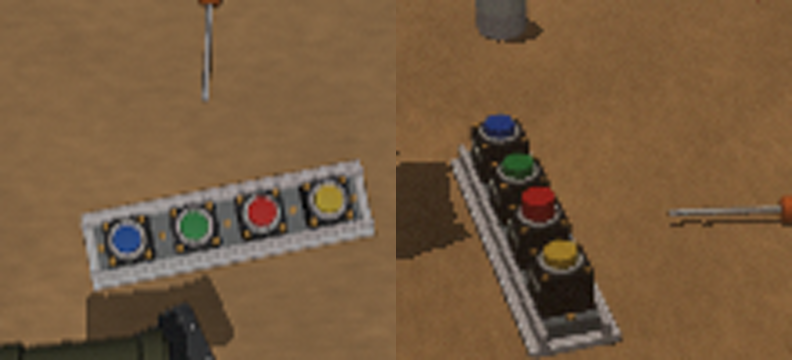

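The caps of yellow (562,253), green (518,163) and blue (498,126) sit low, at about 69–70 mm (fully in). Red (540,203) still sticks out at 78 mm, and nothing else in view has moved.

```bash
python3 -c "from station import *;print(hand_in())"
```

```text
the job is handed in; nothing more can be done
None
```

I pressed the yellow, green and blue plungers in, in that order, and all three stayed in. Red was left out, forces stayed around 5 N, and the job was handed in at about 11 s.

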